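# Open a tight jar of baking beads braced in its carrier

## Robot

A 7-joint arm with a two-finger parallel gripper is mounted at the origin on the work surface. World frame = base frame: x ahead of the robot, y to its left, z up, the work surface at z = 0. Lengths are in m, angles in rad, forces in N, time in s.
With the tool pointing down it reaches from about 0.375 to 0.925 m from the base axis. Payload 3.1 kg.
Tool frame: the origin (TCP) lies at the very end of the fingers, on their centre line; the grasp point (between the pads) lies 19 mm behind it; z points along the fingers, y is the line along which they close (so a half turn about z gives the same grasp; the last joint's range is limited). The gripper opens to 85 mm and grips with 20 to 120 N. Pads are 22 mm wide; open, the fingers measure 114 mm over their backs; the gripper's body (76 mm by 85 mm) begins 54 mm behind the grasp point. The pads swing forward as they close: fully open they stand 13 mm farther back than shut.
Start: joints at [-1.231, 0.383, 0.044, 1.598, -0.018, 1.161, -0.05], TCP at [0.276, 0.589, 0.231] pointing down, gripper open.
Joint ranges: [-2.61, 2.61], [-0.41, 2.15], [-1.48, 1.57], [0, 2.5], [-1.57, 4.71], [0.05, 1.97], [-2.85, 2.85]. Speed limits (rad/s): [2.79, 2.79, 3.14, 3.14, 3.14, 3.14, 3.14].

## Interface

Orientations are given as a unit quaternion [x, y, z, w].
In Python, from cell import bot, read_camera, camera_model gives the robot as it stands. The module is installed in compiled form; this text tells all that it offers.
- The arm moves only by the shell command python3 -m jog 'ROWS' [FORCE]. ROWS is JSON, a list of rows, each a list of 3 entries, a list of its own where there are three numbers: the opening, from 0 (shut) to 1 (fully open), then the shift along the tool's x, y, z in m, then the turn about the tool's z in rad. A call has 1 to 8 rows; each row shifts and turns the commanded pose from where the row before left it, along the tool's axes as they then stand; what a row does not reach is not made up. A row lasts 1/8 s, in which the tool goes at most 62.5 mm and 10.7 degrees, less where a joint would pass 70% of its speed; a pose out of reach is approached as far as the arm can. A call is refused whole if a number of a shift passes 0.0625 or a number of a turn 0.188, either way. A call with a gripper value outside its range is refused whole. The fingers move at their own pace and stop on an object; FORCE is the grip in N (left out, the last holds). Time passes only in rows, so rows that do not move let the fingers close. It gives the time, the measured TCP pose, the force, the opening and the grip force at its end, in the units of the state.
- bot.read_state(): the state, without advancing time (a new reading comes with each control period).
- read_camera(name): name is "scene" or "top" or "wrist"; returns the picture (420x560x3 uint8, red, green, blue); there is no depth.
- camera_model(name): a dict with "mtx" (3x3 intrinsics, pixels), "rvec" (rotation vector, rad) and "tvec" (3), from world to camera coordinates, as OpenCV has them. Camera axes: x right, y down, z forward; pixel columns grow to the right and rows downward; lengths in m; the calibration is good to about 2 mm. A picture is of the moment at which its call begins: read the wrist's pose just before it. camera_model takes no time and is no camera call; for the wrist camera it gives the pose at the moment of the call.
- bot.hand_in(): hands the job in; it is judged then, once.
The state is a dict: "t": time; "joints": joint angles; "dq": joint speeds; "joint_efforts": joint torques, N m; "eef_pos": TCP position; "orientation": TCP orientation; "wrist_force": force on the tool from outside, world axes, zero at the start; "wrist_torque": the same for the moment, N m; "width": opening from 0.0 (shut) to 1.0 (fully open); "finger_force": force on a finger pad.
Only numpy, scipy, OpenCV 4.12 (cv2) and the standard library are available. Lean on these libraries where they do the work, as an engineer would, in place of code of your own. Each camera call takes 0.05 s, during which the arm holds its last target. There are 200 camera calls.

## Task

The square glass jar of ceramic baking beads with the red lid stands loose on the bench, where it would only spin if you tried to open it. Lower it gently, lid still on, into the empty end compartment of the wooden jar carrier so that it cannot turn, then unscrew the tight lid there (anticlockwise) until its threads let go, lift it off and finish while still holding it level, just above the open mouth and clear of the jar, with the jar left standing in its compartment. Do not tip or drop the jar, and leave the other jar, the spare lid, the sieve and the plastic tub where they are.

Things in the scene. Friction and masses are not known exactly. Their poses are not given: they have to be found in the camera images.
- jar: square glass jar to open, full of beads, loose, 0.44 to 0.66 kg: body 70 x 70 mm, 80 mm high, upright sides; shoulder to 85 mm; neck 51 mm across with three thread ridges, rim at 110 mm. Origin: centre of its underside; z up, x and y square to its sides. Starts upright on the bench at any yaw, lid screwed on. On the bench it is free to spin; the compartment braces it
- lid: red screw lid, 63 mm across, 18 mm high, knurled skirt, white dash on top along its +x. Origin: centre of the skirt's lower edge; z up. Screwed tight, its origin is 96 mm above the jar's underside (top at 114 mm, shoulder 11 mm below the skirt: room for fingertips) and its x is 0 to 0.15 rad anticlockwise of the jar's x. Until its threads let go the jar can be carried by it
- lid_top (a point): centre of the red lid's top, 18 mm above the lid's origin. Three-lug twist-off lid: turned anticlockwise seen from above it needs 0.3 to 0.8 N m, rises 2 mm, and lets go (springs up 1 mm) when its x is 0.95 to 1.1 rad from the jar's x; at about 1.6 rad the lugs meet a stop. Between the two it lifts straight off; before, lifting the lid lifts the jar with it
- jar_mouth (a point): centre of the jar's mouth at its rim, 110 mm above the jar's underside; frame parallel to the jar's
- carrier: wooden jar carrier, fixed to the bench, 93 x 261 mm, 55 mm high: a row of three square open compartments along its y, 75 x 75 mm, 47 mm deep (floor 8 mm above the bench), 84 mm apart, walls 9 mm with round tops. Origin: centre of its underside. A yellow-lidded jar stands at its -y end, a spare yellow lid lies in the middle, the +y end is empty
- bay (a point): centre of the floor of the empty end compartment, at (0, 84, 8) mm in the carrier's frame; axes parallel to the carrier's and to the compartment's sides. The jar fits in any of its four square orientations, with 2.5 mm of play on each side; braced against the twist, it first turns by up to 0.07 rad in that play
- other_jar: bystander: the same kind of jar with a yellow lid, 70 x 70 x 114 mm, loose in the other end compartment; origin at the centre of its underside
- spare_lid: bystander: yellow lid 63 mm across, 18 mm high, lying loose in the middle compartment; origin at the centre of its lower edge
- sieve: bystander: round wooden drum sieve, 176 mm across, 60 mm high, loose on the bench beyond the work; origin at the centre of its underside
- tub: bystander: clear plastic tub with a white lid, 116 x 86 x 50 mm, loose on the bench at the side; origin at the centre of its underside

How it is judged:
By the outcome, as a careful person would: the job done as asked, in the order asked, and still so for the second after the job is handed in, while the arm keeps its last pose, push and grip.
It also fails if it takes over 48 s, if anything falls off the work surface, if the arm or the gripper's body presses on something with over 40 N, if the wrist force passes 120 N, or if a joint passes its speed limit or range.

## Working session

There is one attempt and no reset: what is moved stays moved. The work goes in short steps, Python scripts to look and compute and a shell command to move; the robot and the scene stay as the last step left them, time stands still between calls to the robot, and variables do not carry over. Pictures are saved under pics/ and viewed, at most 10 in all, crops included, and the job is handed in when it is done.

```bash
mkdir -p pics; python3 - <<'E'
from cell import bot, read_camera, camera_model
import cv2, numpy as np
s=bot.read_state(); print({k:np.round(v,3).tolist() for k,v in s.items()})
for n in ("scene","top","wrist"):
    m=camera_model(n); im=read_camera(n); np.savez(f"pics/{n}0.npz",im=im,**{k:np.array(v) for k,v in m.items()})
    cv2.imwrite(f"pics/{n}0.png",im[:,:,::-1]); R=cv2.Rodrigues(np.array(m["rvec"]))[0]
    print(n,np.round(m["mtx"],1).tolist(),np.round(-R.T@np.ravel(m["tvec"]),3),np.round(R[2],2))
E
```

```text
{'t': 0.0, 'joints': [-1.231, 0.384, 0.044, 1.6, -0.018, 1.161, -0.05], 'dq': [0.0, 0.001, 0.001, -0.001, 0.001, -0.0, -0.001], 'joint_efforts': [0.0, -43.346, 1.025, -24.951, 0.011, 0.011, -0.0], 'eef_pos': [0.275, 0.588, 0.23], 'orientation': [0.217, 0.976, -0.001, -0.0], 'wrist_force': [-0.507, -0.083, -0.015], 'wrist_torque': [0.014, -0.034, 0.014], 'finger_force': 0.0, 'width': 1.0}
scene [[505.8, 0.0, 278.3], [0.0, 505.8, 210.9], [0.0, 0.0, 1.0]] [ 1.192 -0.558  1.027] [-0.47  0.37 -0.8 ]
top [[409.3, 0.0, 282.6], [0.0, 409.3, 208.5], [0.0, 0.0, 1.0]] [ 0.505 -0.11   0.964] [ 0.15 -0.01 -0.99]
wrist [[307.4, 0.0, 281.7], [0.0, 307.4, 208.3], [0.0, 0.0, 1.0]] [0.215 0.615 0.373] [ 0.24 -0.11 -0.97]
```

View pics/top0.png

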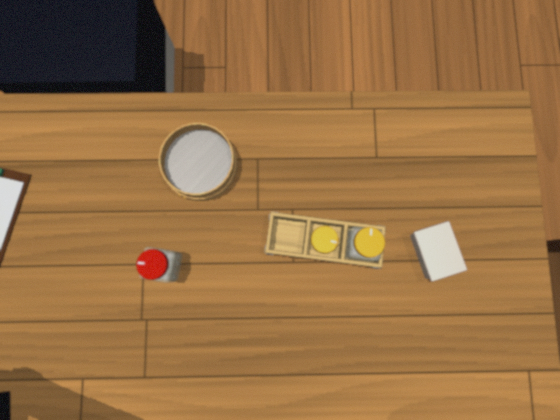

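View pics/scene0.png

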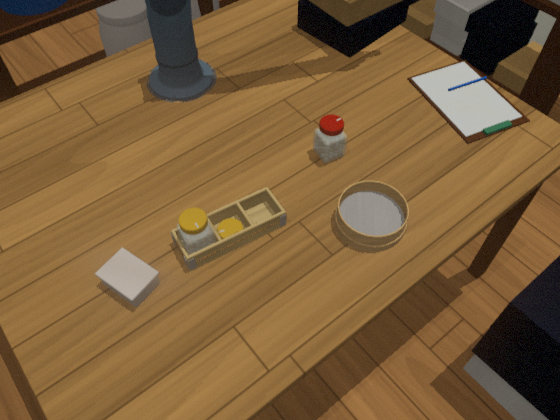

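Top view: red lid at (153,264) with its dash pointing left (+y). The empty compartment is the left one, around (288,236), the yellow lids are at (325,239) and (370,242), and the tub is at (440,250). Scene view: lid at (331,125), carrier from (175,235) to (285,210). Next I'll measure.

```bash
cat > h.py <<'E'
import cv2, numpy as np
def load(n):
    d=np.load(f"pics/{n}.npz"); return d["im"], d
def snap(cam,name):
    from cell import read_camera, camera_model
    m=camera_model(cam); im=read_camera(cam); np.savez(f"pics/{name}.npz",im=im,**{k:np.array(v) for k,v in m.items()})
    cv2.imwrite(f"pics/{name}.png",im[:,:,::-1]); return load(name)
def ray(d,uv):
    p=cv2.undistortPoints(np.array(uv,float).reshape(-1,1,2),d["mtx"],None).reshape(-1,2)
    R=cv2.Rodrigues(d["rvec"])[0]; c=-R.T@np.ravel(d["tvec"])
    v=np.c_[p,np.ones(len(p))]@R; return c,v/np.linalg.norm(v,axis=1)[:,None]
def plane(d,uv,z):
    c,v=ray(d,uv); return c+v*((z-c[2])/v[:,2])[:,None]
def tri(views):  # [(d,uv)]
    A=np.zeros((3,3));b=np.zeros(3)
    for d,uv in views:
        c,v=ray(d,uv); P=np.eye(3)-np.outer(v[0],v[0]); A+=P;b+=P@c
    return np.linalg.solve(A,b)
def mask(im,kind):
    h=cv2.cvtColor(im,cv2.COLOR_RGB2HSV)
    if kind=="red": return cv2.inRange(h,(0,180,90),(6,255,255))|cv2.inRange(h,(174,180,90),(180,255,255))
    if kind=="yellow": return cv2.inRange(h,(23,190,120),(32,255,255))
def big(m,k=1):
    c=sorted(cv2.findContours(m,cv2.RETR_EXTERNAL,cv2.CHAIN_APPROX_NONE)[0],key=cv2.contourArea)[::-1]; return c[:k]
E
python3 - <<'E'
from h import *
V={n:load(n+"0") for n in("top","scene","wrist")}
for n,(im,d) in V.items():
    for k in("red","yellow"):
        for c in big(mask(im,k),2):
            if cv2.contourArea(c)>30: print(n,k,cv2.contourArea(c),np.round(cv2.fitEllipse(cv2.convexHull(c))[0],1),cv2.boundingRect(c), np.round(plane(V[n][1],cv2.fitEllipse(cv2.convexHull(c))[0],.114),3))
r=[(V[n][1],cv2.fitEllipse(cv2.convexHull(big(mask(V[n][0],"red"))[0]))[0]) for n in("top","scene")]
print("lid",tri(r))
d=V["top"][1]; print(np.round(plane(d,[[270,213],[266,253],[383,266],[385,223]],.055),3), "dash",plane(d,[[141,263],[153,264]],.114))
E
```

```text
top red 619.0 [151.4 264. ] (137, 250, 30, 30) [[0.524 0.148 0.114]]
scene red 283.0 [331.5 123.6] (320, 115, 24, 19) [[0.529 0.146 0.114]]
lid [0.52474839 0.14996657 0.10821389]
[[ 0.635 -0.095  0.055]
 [ 0.546 -0.086  0.055]
 [ 0.514 -0.343  0.055]
 [ 0.609 -0.353  0.055]] dash [[0.52662548 0.16892124 0.114     ]
 [0.52424332 0.14435514 0.114     ]]
```

View pics/wrist0.png

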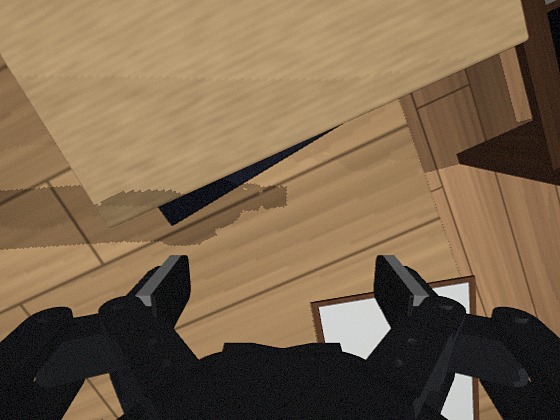

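Wrist view: only bench and clipboard, with the fingers at the bottom (rows 255+). Lid estimate: (0.525, 0.149), height about 0.11, which agrees with the text. The bay is near (0.585, -0.137) with carrier yaw about -0.11. Next I move above the jar.

```bash
python3 -m jog '[[1,[-0.025,-0.018,0],0],[1,[-0.045,-0.032,0],0],[1,[-0.045,-0.032,0],0],[1,[-0.045,-0.032,0],0],[1,[-0.045,-0.032,0],0],[1,[-0.045,-0.032,0],0],[1,[-0.045,-0.032,0],0],[1,[-0.045,-0.032,0],0]]' 40; python3 -m jog '[[1,[-0.045,-0.032,0],0],[1,[-0.018,-0.02,0],0],[1,[0,0,0],0]]'
python3 - <<'E'
from h import *; from cell import bot
s=bot.read_state(); print(np.round(s["joints"],3),np.round(s["orientation"],3),np.round(s["eef_pos"],4))
im,d=snap("wrist","w1"); c=big(mask(im,"red"))[0]; print(cv2.fitEllipse(cv2.convexHull(c)),cv2.boundingRect(c))
E
```

```text
t: 1.15
eef_pos: [0.4814, 0.2237, 0.2311]
orientation: [0.217, 0.976, 0.0, -0.0]
wrist_force: [0.1, 0.0, 0.0]
width: 0.997
finger_force: 0.0
t: 1.52
eef_pos: [0.5165, 0.1481, 0.231]
orientation: [0.22, 0.975, -0.001, -0.0]
wrist_force: [-0.5, -0.1, -0.0]
width: 0.996
finger_force: 0.0
[-0.661  0.172  0.338  1.883 -0.063  1.098  0.828] [ 0.22   0.975 -0.001 -0.   ] [0.5165 0.1481 0.231 ]
((285.84124755859375, 208.847412109375), (69.42975616455078, 70.4755630493164), 88.0948715209961) (250, 174, 72, 69)
```

View pics/w1.png

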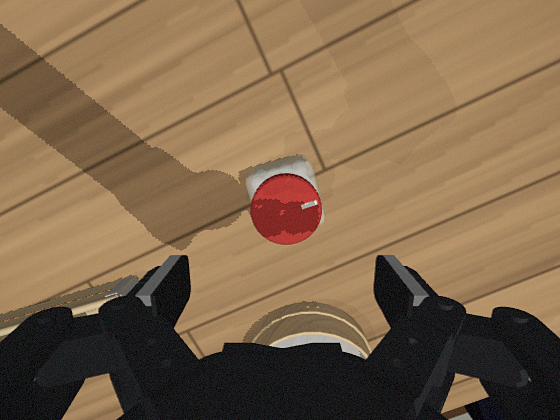

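Wrist view: the red lid is at (286,209) with its dash pointing right at (310,204). The jar's back edge shows from (247,169) to (308,156). I'll take one view that holds both the jar and the bay.

```bash
python3 -m jog '[[1,[-0.034,-0.023,0],0],[1,[-0.034,-0.023,0],-0.14],[1,[-0.036,-0.016,0],-0.15],[1,[-0.035,-0.012,0],-0.15],[1,[0,-0.03,0],0],[1,[0,0,0],0]]'
python3 - <<'E'
from h import *; from cell import bot
s=bot.read_state(); print(np.round(s["joints"],3),np.round(s["orientation"],3),np.round(s["eef_pos"],4))
im,d=snap("wrist","w2"); c=big(mask(im,"red"))[0]; print(cv2.fitEllipse(cv2.convexHull(c)),cv2.boundingRect(c))
E
```

```text
t: 2.33
eef_pos: [0.6205, 0.007, 0.2308]
orientation: [0.0, 1.0, -0.001, -0.0]
wrist_force: [0.8, 0.9, -0.4]
width: 0.999
finger_force: 0.0
[-0.382  0.341  0.376  1.687 -0.134  1.141  1.601] [ 0.     1.    -0.001 -0.   ] [0.6205 0.007  0.2308]
((458.99627685546875, 84.64461517333984), (76.51339721679688, 89.69546508789062), 37.99656677246094) (419, 43, 82, 84)
```

View pics/w2.png

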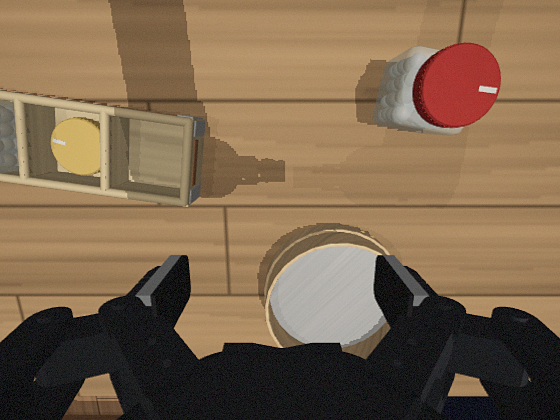

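Wrist view: lid at (459,85) with its dash at (488,89), and the jar body down-left of it, its base near (365,120). The bay's outer corners are near (193,116) and (187,205). The divider is at x≈105 and the spare lid at (77,146). I'll zoom on both.

```bash
python3 - <<'E'
from h import *
im,d=load("w2")
a=cv2.resize(im[85:215,80:220],None,fx=4,fy=4,interpolation=cv2.INTER_CUBIC)
b=cv2.resize(im[35:165,350:410+0],None,fx=4,fy=4,interpolation=cv2.INTER_CUBIC)
cv2.imwrite("pics/z2.png",np.hstack([a,b])[:,:,::-1])
E
```

```text
(no output)
```

View pics/z2.png

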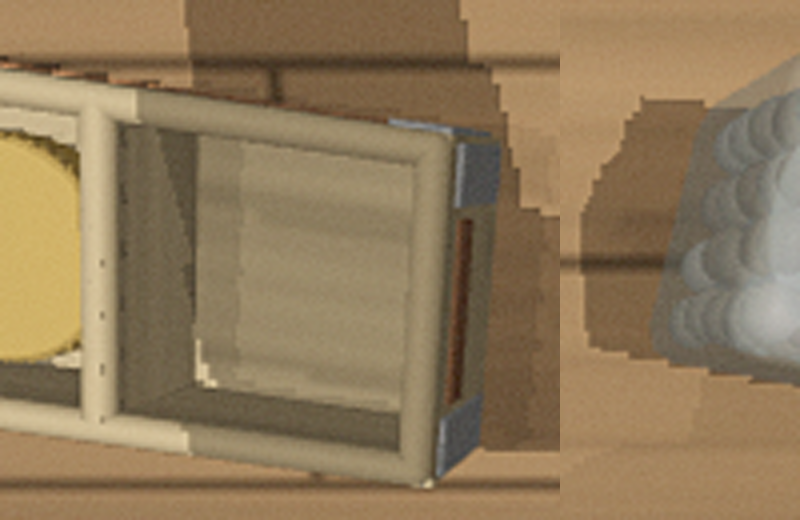

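```bash
python3 - <<'E'
from h import *
im,d=load("w2"); _,dt=load("top0"); im1,d1=load("w1")
q=np.array([[437,145],[418,465],[98,108],[100,418]])/4+[80,85]
P=plane(d,q,.055); print("rim",np.round(P,4)); print("sides",[round(float(np.linalg.norm(P[i]-P[j]))*1e3,1) for i,j in((0,1),(2,3),(0,2),(1,3))])
print("bay",P.mean(0),"yaw",[np.arctan2(*(P[i]-P[j])[1::-1]) for i,j in((0,2),(1,3))],[np.arctan2(*(P[i]-P[j])[1::-1]) for i,j in((1,0),(3,2))])
qt=[[0,0]]
# lid: top-face height by two wrist views
e=[cv2.fitEllipse(cv2.convexHull(big(mask(i,"red"))[0]))[0] for i in(im1,im)]
print("lid1",plane(d1,[e[0]],.107),"tri",tri([(d1,e[0]),(d,e[1])]))
# top face only in w2: bright red
h=cv2.cvtColor(im,cv2.COLOR_RGB2HSV); print("Vals",[h[y,x].tolist() for x,y in((470,70),(450,90),(425,115),(430,118))])
# dash
for n,i,dd,r in(("w1",im1,d1,(295,192,325,215)),("w2",im,d,(472,78,500,98))):
    s=cv2.inRange(cv2.cvtColor(i,cv2.COLOR_RGB2HSV),(0,0,150),(180,90,255)); m=np.zeros_like(s); m[r[1]:r[3],r[0]:r[2]]=s[r[1]:r[3],r[0]:r[2]]
    y,x=np.nonzero(m); W=plane(dd,np.c_[x,y],.114)[:,:2]; c=W.mean(0); u=np.linalg.svd(W-c)[2][0]; print(n,len(x),c,"dash yaw",np.arctan2(u[1],u[0]))
J=plane(d,np.array([[652-560,350],[705-560,105]])/4+[350,35],0.0); print("jar base edge",J,np.linalg.norm(J[0]-J[1]),np.arctan2(*(J[0]-J[1])[1::-1]))
# fit the left glass silhouette: strongest horizontal gradient per row
g=cv2.cvtColor(im,cv2.COLOR_RGB2HSV)[:,:,1].astype(int)
for y in range(62,126,6): print(y,g[y,366:400:2].tolist())
E
```

```text
rim [[ 0.55   -0.0867  0.055 ]
 [ 0.6322 -0.0984  0.055 ]
 [ 0.541  -0.1701  0.055 ]
 [ 0.6193 -0.1814  0.055 ]]
sides [83.0, 79.1, 83.8, 84.0]
bay [ 0.58560631 -0.1341484   0.055     ] yaw [np.float64(1.4637756875200418), np.float64(1.4168257885593447)] [np.float64(-0.14073245594127495), np.float64(-0.1440454931067695)]
lid1 [[0.52372344 0.14709157 0.107     ]] tri [0.52285927 0.1474698  0.11048564]
Vals [[2, 183, 164], [1, 176, 171], [176, 207, 75], [1, 203, 78]]
w1 109 [0.52847751 0.17063974] dash yaw -2.147945734672808
w2 105 [0.52669331 0.16857741] dash yaw 1.4412652841455262
jar base edge [[0.55099474 0.11236528 0.        ]
 [0.48523169 0.12215068 0.        ]] 0.06648708974551237 -0.14771400106512256
62 [106, 105, 116, 126, 110, 113, 120, 119, 110, 127, 126, 59, 68, 58, 67, 33, 29]
68 [118, 106, 115, 117, 116, 124, 119, 115, 118, 74, 61, 73, 21, 21, 26, 23, 43]
74 [119, 124, 111, 116, 114, 110, 112, 115, 84, 66, 60, 55, 23, 26, 28, 25, 26]
80 [120, 116, 113, 115, 112, 112, 115, 125, 55, 67, 66, 61, 40, 36, 35, 40, 39]
86 [118, 113, 117, 113, 111, 116, 122, 61, 51, 64, 37, 42, 23, 26, 38, 30, 37]
92 [117, 107, 118, 115, 113, 116, 64, 64, 66, 57, 58, 35, 34, 40, 42, 29, 39]
98 [117, 114, 124, 115, 128, 103, 55, 60, 21, 18, 43, 41, 32, 34, 35, 38, 31]
104 [108, 115, 108, 112, 123, 56, 70, 56, 20, 24, 25, 33, 20, 39, 29, 25, 10]
110 [117, 113, 110, 112, 65, 61, 57, 30, 36, 30, 24, 33, 36, 28, 21, 15, 11]
116 [123, 118, 120, 85, 66, 70, 24, 41, 31, 21, 32, 26, 27, 21, 21, 13, 13]
122 [113, 112, 128, 120, 67, 67, 67, 69, 65, 58, 68, 67, 67, 64, 30, 22, 17]
```

The bay side lengths (83.5, 83.9) and the lid height (0.110) agree with the text. I'll take a second view from above the bay for its height and centre.

```bash
python3 -m jog '[[1,[-0.01,-0.05,0],0],[1,[-0.01,-0.05,0],0],[1,[-0.01,-0.03,0],0],[1,[0,0,0],0],[1,[0,0,0],0]]'
python3 - <<'E'
from h import *; from cell import bot
s=bot.read_state(); print(np.round(s["joints"],3),np.round(s["orientation"],3),np.round(s["eef_pos"],4))
im,d=snap("wrist","w3")
q=cv2.projectPoints(np.array([[.5856,-.1341,.055]]),d["rvec"],d["tvec"],d["mtx"],None)[0].ravel(); print(q)
x,y=np.round(q).astype(int)-75; x=max(x,0);y=max(y,0); print(x,y)
cv2.imwrite("pics/z3.png",cv2.resize(im[y:y+150,x:x+150],None,fx=4,fy=4,interpolation=cv2.INTER_CUBIC)[:,:,::-1])
E
```

```text
t: 3.0
eef_pos: [0.6512, -0.1176, 0.2308]
orientation: [-0.003, 1.0, 0.001, -0.0]
wrist_force: [-0.4, 1.0, -0.3]
width: 0.997
finger_force: 0.0
[-0.198  0.427  0.416  1.582 -0.185  1.173  1.834] [-0.003  1.     0.001 -0.   ] [ 0.6512 -0.1176  0.2308]
[266.43618386 126.06259953]
191 51
```

View pics/z3.png

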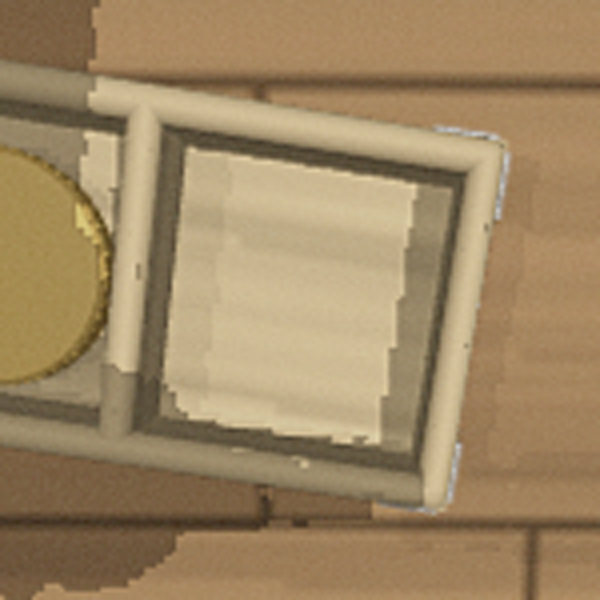

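```bash
python3 - <<'E'
from h import *
im,d=load("w2"); im3,d3=load("w3"); _,d1=load("w1")
q2=np.array([[437,145],[418,465],[98,108],[100,418]])/4+[80,85]
q3=np.array([[485,156],[434,487],[145,107],[118,436]])/4+[191,51]-.4
P=plane(d3,q3,.055); print(np.round(P,4),[round(float(np.linalg.norm(P[i]-P[j]))*1e3,1) for i,j in((0,1),(2,3),(0,2),(1,3))])
print("bay",P.mean(0),"yaw",[np.arctan2(*(P[i]-P[j])[1::-1])-np.pi/2 for i,j in((0,2),(1,3))],[np.arctan2(*(P[i]-P[j])[1::-1]) for i,j in((1,0),(3,2))])
T=np.array([tri([(d,a),(d3,b)]) for a,b in zip(q2,q3)]); print("tri",np.round(T,4),T.mean(0))
y=np.array([68,74,80,86,92,98,104,110,116]); x=np.array([384,382,381.5,379.5,377.7,376.7,375.5,373.7,372])
k=np.polyfit(y,x,1); J=plane(d,[[np.polyval(k,120),120],[np.polyval(k,65),65]],0); print("jar edge",J,np.arctan2(*(J[0]-J[1])[1::-1]))
E
```

```text
[[ 0.5511 -0.0896  0.055 ]
 [ 0.632  -0.1005  0.055 ]
 [ 0.5405 -0.1719  0.055 ]
 [ 0.6192 -0.1821  0.055 ]] [81.6, 79.4, 82.9, 82.6]
bay [ 0.58569406 -0.13600747  0.055     ] yaw [np.float64(-0.12874719630106357), np.float64(-0.15570060944472952)] [np.float64(-0.13296135019747837), np.float64(-0.12912675405908172)]
tri [[ 0.5501 -0.089   0.0472]
 [ 0.6331 -0.1001  0.05  ]
 [ 0.5404 -0.1724  0.0512]
 [ 0.6195 -0.1824  0.0535]] [ 0.58575395 -0.13593521  0.05043934]
jar edge [[0.54817782 0.11010331 0.        ]
 [0.48907583 0.12069031 0.        ]] -0.1772510578716846
```

```bash
python3 -m jog '[[1,[0.015,0.03,0],0],[1,[0.022,0.047,0],0],[1,[0.022,0.047,0],0],[1,[0.022,0.047,0],0],[1,[0.022,0.047,0],0],[1,[0.025,0.047,0],0],[1,[0,0,0],0.178],[1,[0,0,0.008],0.178]]'; python3 -m jog '[[1,[0,0,0.008],0.178],[1,[0,0,0.008],0.178],[1,[0,0,0.008],0.178],[1,[0,0,0.008],0.178],[1,[0,0,0.008],0.178],[1,[0,0,0.006],0.178],[1,[0,0,0.006],0.178],[1,[0,0,0],0]]'
python3 - <<'E'
from h import *; from cell import bot
s=bot.read_state(); print(np.round(s["joints"],3),np.round(s["orientation"],3),np.round(s["eef_pos"],4))
im,d=snap("wrist","w4"); e=cv2.fitEllipse(cv2.convexHull(big(mask(im,"red"))[0])); print(e)
print(plane(d,[e[0]],.112)); _,d1=load("w1"); print(tri([(d,e[0]),(d1,(285.84,208.85))]))
from scipy.spatial.transform import Rotation as R
A=R.from_quat(s["orientation"]).as_matrix(); print("tool-frame error",A.T@(plane(d,[e[0]],.112)[0]-s["eef_pos"]))
E
```

```text
t: 4.05
eef_pos: [0.5212, 0.1473, 0.2241]
orientation: [0.175, 0.985, 0.001, 0.0]
wrist_force: [-0.1, -0.5, 0.5]
width: 0.996
finger_force: 0.0
t: 5.05
eef_pos: [0.5208, 0.1453, 0.1708]
orientation: [0.715, 0.699, -0.0, -0.001]
wrist_force: [0.3, 0.5, -0.4]
width: 0.997
finger_force: 0.0
[-0.764  0.26   0.476  1.937 -0.143  0.979 -0.244] [ 0.715  0.699 -0.    -0.001] [0.5208 0.1453 0.1708]
((290.70343017578125, 240.17819213867188), (40.81082534790039, 81.05944061279297), 80.14302825927734)
[[0.52616836 0.13233982 0.112     ]]
[0.52109337 0.14636231 0.13704434]
tool-frame error [-0.01288051  0.00575487  0.05877217]
```

View pics/w4.png

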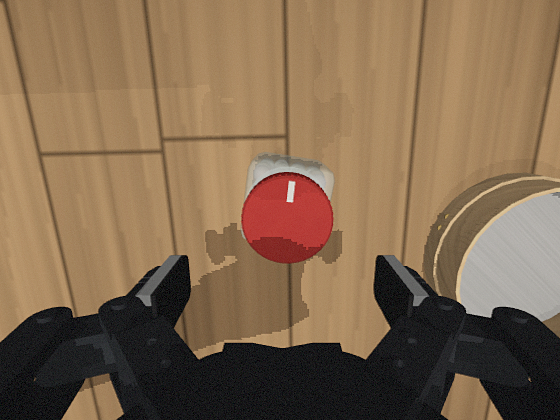

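Wrist view: lid circle spans x 241–334, y 171–263, centre about (287.5,217). The dash is at (291,191), and the jar's back edge runs (257,158) to (331,172). My mask only caught the shaded part, so I'll redo it.

```bash
sed -i 's/(0,180,90),(6,255,255))|cv2.inRange(h,(174,180,90)/(0,140,60),(8,255,255))|cv2.inRange(h,(172,140,60)/' h.py; python3 - <<'E'
from h import *; from cell import bot
from scipy.spatial.transform import Rotation as R
s=bot.read_state(); im,d=load("w4"); E=[]
for n in("w1","w4"):
    i,dd=load(n); e=cv2.fitEllipse(cv2.convexHull(big(mask(i,"red"))[0])); print(n,e); E.append((dd,e[0])); print(plane(dd,[e[0]],.111))
print("tri",tri(E)); A=R.from_quat(s["orientation"]).as_matrix(); print(A.T@(plane(d,[e[0]],.111)[0]-s["eef_pos"]), 2*np.arctan2(s["orientation"][1],s["orientation"][0]))
J=plane(d,[[257,158],[331,172]],.08); print("jar far edge",J,np.linalg.norm(J[0]-J[1]),np.arctan2(*(J[1]-J[0])[1::-1]))
D=plane(d,[[292,181],[290,201]],.114); print("dash",np.arctan2(*(D[0]-D[1])[1::-1]),D)
E
```

```text
w1 ((285.7409362792969, 208.80264282226562), (70.9021224975586, 71.20357513427734), 68.94966888427734)
[[0.52264138 0.14745507 0.111     ]]
w4 ((286.927001953125, 217.65379333496094), (91.09591674804688, 91.88471984863281), 89.54537963867188)
[[0.52386407 0.14855832 0.111     ]]
tri [0.52393504 0.14692597 0.10574229]
[0.00352298 0.00252225 0.06018399] 1.5482770327868802
jar far edge [[0.50249589 0.1866859  0.08      ]
 [0.55848757 0.17472605 0.08      ]] 0.05725475091618201 -0.21043809327746382
dash 1.4565604222532853 [[0.52767461 0.17455898 0.114     ]
 [0.52612543 0.1610568  0.114     ]]
```

```bash
python3 -m jog '[[1,[0.003,0.0025,0.02],0],[1,[0,0,0.03],0],[1,[0,0,0.025],0],[1,[0,0,0.014],0],[1,[0,0,0],0],[0.6,[0,0,0],0],[0.5,[0,0,0],0],[0.5,[0,0,0],0]]' 70; python3 -m jog '[[0.5,[0,0,0],0],[0.5,[0,0,0],0],[0.5,[0,0,0],0]]'; python3 - <<'E'
from cell import bot; import numpy as np
s=bot.read_state(); print({k:np.round(v,3).tolist() for k,v in s.items()})
E
```

```text
t: 6.1
eef_pos: [0.5255, 0.1464, 0.0841]
orientation: [0.717, 0.697, 0.001, -0.0]
wrist_force: [-2.8, 0.0, 3.6]
width: 0.728
finger_force: 74.9
t: 6.48
eef_pos: [0.5255, 0.1464, 0.0841]
orientation: [0.717, 0.697, 0.001, -0.0]
wrist_force: [-3.0, 0.1, 6.4]
width: 0.722
finger_force: 74.9
{'t': 6.475, 'joints': [-0.72, 0.396, 0.44, 1.983, -0.231, 0.809, -0.179], 'dq': [-0.001, -0.002, 0.002, -0.001, -0.0, -0.0, 0.0], 'joint_efforts': [0.204, -32.76, 4.521, -18.913, 0.066, -0.758, 0.049], 'eef_pos': [0.526, 0.146, 0.084], 'orientation': [0.717, 0.697, 0.001, -0.0], 'wrist_force': [-2.951, 0.081, 6.427], 'wrist_torque': [-0.062, 0.494, -0.087], 'finger_force': 74.88, 'width': 0.722}
```

```bash
python3 -m jog '[[0.5,[0,0,-0.006],0],[0.5,[0,0,-0.014],0],[0.5,[0,0,-0.022],0],[0.5,[0,0,-0.022],0],[0.5,[0,0,-0.018],0],[0.5,[0,0,-0.012],0],[0.5,[0,0,0],0],[0.5,[0,0,0],0]]'; python3 - <<'E'
from cell import bot; import numpy as np
from scipy.spatial.transform import Rotation as R
s=bot.read_state(); A=R.from_quat(s["orientation"]).as_matrix(); print(A.round(4),s["eef_pos"],A.T@(np.array([.5857,-.136,s["eef_pos"][2]])-s["eef_pos"]))
E
```

```text
t: 7.48
eef_pos: [0.5242, 0.1458, 0.1755]
orientation: [0.717, 0.697, -0.001, -0.0]
wrist_force: [0.2, -0.3, -5.4]
width: 0.724
finger_force: 77.5
[[ 2.880e-02  9.996e-01 -1.600e-03]
 [ 9.996e-01 -2.880e-02 -6.000e-04]
 [-7.000e-04 -1.600e-03 -1.000e+00]] [0.52416574 0.14577767 0.17549672] [-2.79885164e-01  6.96377141e-02  7.82518996e-05]
```

```bash
python3 -m jog '[[0.5,[-0.012,0.003,0],0],[0.5,[-0.028,0.007,0],0],[0.5,[-0.04,0.01,0],0],[0.5,[-0.045,0.011,0],0],[0.5,[-0.045,0.011,0],0],[0.5,[-0.045,0.011,0],0],[0.5,[-0.035,0.009,0],0],[0.5,[-0.02,0.005,0],0]]'; python3 -m jog '[[0.5,[-0.01,0.0025,0],-0.025],[0.5,[0,0,0],-0.025],[0.5,[0,0,0],0],[0.5,[0,0,0],0]]'; python3 - <<'E'
from cell import bot; import numpy as np
from h import *
from scipy.spatial.transform import Rotation as R
s=bot.read_state(); A=R.from_quat(s["orientation"]).as_matrix(); print(s["joints"],s["eef_pos"],A.T@(np.array([.5857,-.136,s["eef_pos"][2]])-s["eef_pos"]),2*np.arctan2(s["orientation"][1],s["orientation"][0]))
im,d=snap("wrist","w5"); snap("top","t5"); snap("scene","s5")
T=load("t5")[0]; S=load("s5")[0]
a=cv2.resize(im[60:260,160:400],(720,600))
cv2.imwrite("pics/z5.png",a[:,:,::-1])
E
```

```text
t: 8.48
eef_pos: [0.5832, -0.1307, 0.1757]
orientation: [0.719, 0.695, -0.001, 0.0]
wrist_force: [0.5, -0.0, -5.0]
width: 0.725
finger_force: 77.5
t: 8.98
eef_pos: [0.5861, -0.1348, 0.176]
orientation: [0.699, 0.715, 0.0, -0.0]
wrist_force: [0.6, 0.0, -5.3]
width: 0.722
finger_force: 77.5
[-0.31624905  0.38979135  0.58476935  1.79243722 -0.24723069  1.0336146
  0.38423376] [ 0.58614674 -0.13481394  0.17595509] [-1.17574907e-03 -4.73213270e-04 -5.05738634e-07] 1.5932165103705187
```

View pics/w5.png

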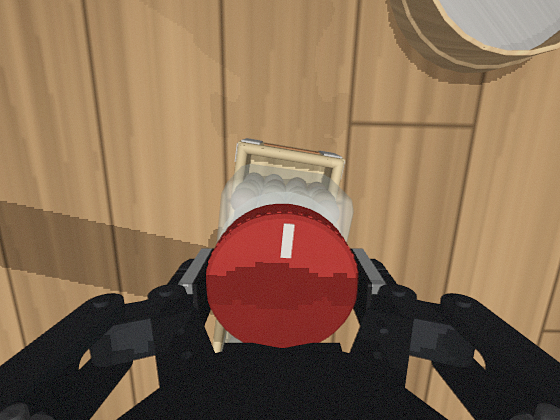

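Wrist view: the jar hangs from the lid over the bay. Lid spans x 207–357, and the dash runs (289,224) to (286,258). The bay's far rim corners show at (243,145) and (341,160), parallel to the jar's beaded back edge. I'll compute the lid axis offset.

```bash
python3 - <<'E'
from h import *
from scipy.optimize import least_squares
from scipy.spatial.transform import Rotation as R
from cell import bot
s=bot.read_state(); A=R.from_quat(s["orientation"]).as_matrix(); im,d=load("w5"); tcp=s["eef_pos"]
z=tcp[2]-.084+.114
h=cv2.cvtColor(im,cv2.COLOR_RGB2HSV); print("col x=283",h[200:226:2,270,2].tolist())
m=mask(im,"red")&cv2.inRange(h[:,:,2],130,255); c=big(m)[0].reshape(-1,2); c=c[(c[:,1]<255)]; 
P=plane(d,c,z)[:,:2]
f=lambda p:np.hypot(*(P-p[:2]).T)-.0315
r=least_squares(f,[tcp[0],tcp[1]],loss="soft_l1",f_scale=.0005); print("lid centre",r.x,np.abs(r.fun).mean(),len(c)); L=np.r_[r.x,tcp[2]]
print("lid rel TCP tool",A.T@(L-tcp)); print("bay rel lid tool",A.T@(np.array([.5857,-.136,tcp[2]])-L))
D=plane(d,[[289.5,224],[286.5,258]],z); print("dash",np.arctan2(*(D[0]-D[1])[1::-1]))
Q=plane(d,[[243,145],[341,160]],.055); print("rim +y end",Q,np.linalg.norm(Q[1]-Q[0]),np.arctan2(*(Q[1]-Q[0])[1::-1]))
# lid from top and scene views
for n in("t5","s5"):
    i,dd=load(n); e=cv2.fitEllipse(cv2.convexHull(big(mask(i,"red"))[0])); print(n,e[1],plane(dd,[e[0]],z-.003))
E
```

```text
col x=283 [194, 199, 138, 107, 106, 97, 135, 111, 172, 164, 184, 182, 182]
lid centre [ 0.58561418 -0.13393105] 0.0002867120477177018 196
lid rel TCP tool [ 1.26319933e-03 -6.68750095e-04  4.49972072e-07]
bay rel lid tool [-2.07034256e-03  3.98803246e-05 -5.86623817e-07]
dash 1.5145463003696065
rim +y end [[ 0.55187201 -0.08680998  0.055     ]
 [ 0.63531523 -0.09761504  0.055     ]] 0.08413989036572325 -0.1287734255469021Traceback (most recent call last):
  File "<stdin>", line 17, in <module>
IndexError: list index out of range
```

```bash
python3 -m jog '[[0.5,[-0.001,0.0003,0.012],0],[0.5,[0,0,0.014],0],[0.5,[0,0,0.006],0],[0.5,[0,0,0],0]]'; python3 -m jog '[[0.5,[0,0,0.004],0],[0.5,[0,0,0.003],0],[0.5,[0,0,0.003],0],[0.5,[0,0,0],0]]';  python3 - <<'E'
from h import *
im,d=snap("wrist","w6"); cv2.imwrite("pics/z6.png",cv2.resize(im[90:290,170:390],None,fx=3,fy=3,interpolation=cv2.INTER_CUBIC)[:,:,::-1])
E
```

```text
t: 9.62
eef_pos: [0.5857, -0.1367, 0.143]
orientation: [0.7, 0.714, -0.001, -0.001]
wrist_force: [-0.9, 1.3, -5.3]
width: 0.727
finger_force: 77.5
t: 10.12
eef_pos: [0.5865, -0.1369, 0.1341]
orientation: [0.7, 0.715, -0.0, -0.0]
wrist_force: [-0.6, -0.2, -5.0]
width: 0.722
finger_force: 77.6
```

```bash
python3 -m jog '[[0.5,[0,0,0.003],0],[0.5,[0,0,0.003],0],[0.5,[0,0,0.003],0],[0.5,[0,0,0],0]]'
```

```text
t: 10.68
eef_pos: [0.5865, -0.1369, 0.1249]
orientation: [0.7, 0.715, -0.0, -0.0]
wrist_force: [0.5, -0.4, -4.7]
width: 0.725
finger_force: 77.6
```

Base is at z≈0.041 and no contact so far, so the jar is going in. Next, further down.

```bash
python3 -m jog '[[0.5,[0,0,0.005],0],[0.5,[0,0,0.006],0],[0.5,[0,0,0.006],0],[0.5,[0,0,0.003],0],[0.5,[0,0,0],0]]'; python3 -m jog '[[0.5,[0,0,0.004],0],[0.5,[0,0,0.003],0],[0.5,[0,0,0.002],0],[0.5,[0,0,0],0]]'
```

```text
t: 11.3
eef_pos: [0.5864, -0.1369, 0.1049]
orientation: [0.7, 0.715, -0.0, -0.0]
wrist_force: [-0.6, -0.3, -4.5]
width: 0.727
finger_force: 77.6
t: 11.8
eef_pos: [0.5865, -0.1369, 0.0961]
orientation: [0.7, 0.715, -0.0, -0.0]
wrist_force: [-0.4, -0.3, -5.2]
width: 0.722
finger_force: 77.6
```

```bash
python3 -m jog '[[0.5,[0,0,0.0015],0],[0.5,[0,0,0.001],0],[0.5,[0,0,0],0]]'; python3 -m jog '[[0.5,[0,0,0.001],0],[0.5,[0,0,0.001],0],[0.5,[0,0,0],0]]'
```

```text
t: 12.18
eef_pos: [0.5865, -0.1369, 0.0937]
orientation: [0.7, 0.715, -0.0, -0.0]
wrist_force: [0.2, 1.3, -4.3]
width: 0.721
finger_force: 77.6
t: 12.55
eef_pos: [0.5867, -0.1372, 0.0924]
orientation: [0.7, 0.714, 0.0, 0.0]
wrist_force: [-1.3, 0.5, -1.4]
width: 0.719
finger_force: 77.9
```

The jar now rests on the bay floor: weight carried by the wrist fell from 5 to 1.4 N at TCP 0.0924, as expected. Next I tighten the grip and unscrew anticlockwise (negative about tool z), following the thread's rise.

```bash
python3 -m jog '[[0.5,[0,0,0],0],[0.5,[0,0,0],0],[0.5,[0,0,0],-0.05],[0.5,[0,0,-0.0001],-0.1],[0.5,[0,0,-0.0002],-0.1],[0.5,[0,0,-0.0002],-0.1],[0.5,[0,0,0],0]]' 105; python3 -c "
from cell import bot; s=bot.read_state(); print(s['joints'],s['wrist_torque'])"
```

```text
t: 13.42
eef_pos: [0.5882, -0.1368, 0.0931]
orientation: [0.565, 0.825, 0.001, 0.001]
wrist_force: [-0.1, 0.6, 2.4]
width: 0.717
finger_force: 113.3
[-0.20863218  0.48438521  0.45878827  1.83882546 -0.27272346  0.87720051
  0.75015028] [ 0.32149776 -0.10478105  0.06244741]
```

```bash
python3 -m jog '[[0.5,[0,0,-0.0002],-0.1],[0.5,[0,0,-0.0002],-0.1],[0.5,[0,0,-0.0002],-0.1],[0.5,[0,0,-0.0002],-0.1]]'; python3 -c "
from cell import bot; s=bot.read_state(); print(s['joints'][-1],s['wrist_torque'])"; python3 -m jog '[[0.5,[0,0,-0.0002],-0.1],[0.5,[0,0,-0.0002],-0.1],[0.5,[0,0,0],0]]';python3 -c "
from cell import bot; s=bot.read_state(); print(s['joints'][-1],s['wrist_torque'])
from h import *; im,d=snap('wrist','w7'); cv2.imwrite('pics/z7.png',cv2.resize(im[90:350,130:430],None,fx=2.3,fy=2.3,interpolation=cv2.INTER_CUBIC)[:,:,::-1])
h=cv2.cvtColor(im,cv2.COLOR_RGB2HSV); m=cv2.inRange(h,(0,0,150),(180,70,255)); n,l,st,c=cv2.connectedComponentsWithStats(m[215:330,215:350]); print(st.tolist()[:8])"
```

```text
t: 13.92
eef_pos: [0.588, -0.1363, 0.094]
orientation: [0.389, 0.921, 0.001, 0.001]
wrist_force: [-1.1, 1.3, 3.4]
width: 0.712
finger_force: 113.6
1.1062008929390754 [ 0.56090417  0.02267937 -0.24319849]
t: 14.3
eef_pos: [0.588, -0.137, 0.0943]
orientation: [0.296, 0.955, 0.0, 0.001]
wrist_force: [0.3, 0.4, 3.4]
width: 0.717
finger_force: 113.4
1.2818408336759737 [ 0.18878597 -0.08581534  0.06199428]
[[0, 0, 135, 115, 14535], [0, 0, 27, 31, 359], [107, 0, 28, 32, 241], [133, 0, 2, 5, 6], [66, 8, 14, 35, 362], [0, 107, 8, 8, 22]]
```

The dash has not moved in the tool frame, so the grip isn't slipping. The lid has turned 0.95 rad so far. I'll go on past the release.

```bash
python3 -m jog '[[0.5,[0,0,-0.0002],-0.1],[0.5,[0,0,-0.0003],-0.1],[0.5,[0,0,-0.0003],-0.09],[0.5,[0,0,0],0]]'; python3 -c "
from cell import bot; s=bot.read_state(); print(s['joints'][-1],s['wrist_torque'])"; python3 -m jog '[[0.5,[0,0,-0.0015],-0.03],[0.5,[0,0,-0.0015],0],[0.5,[0,0,0],0],[0.5,[0,0,0],0]]'; python3 -c "
from cell import bot; s=bot.read_state(); print(s['joints'][-1],s['wrist_torque'])"
```

```text
t: 14.85
eef_pos: [0.5873, -0.1369, 0.0944]
orientation: [0.156, 0.988, 0.0, 0.001]
wrist_force: [1.7, 1.0, 1.1]
width: 0.716
finger_force: 113.3
1.5411535795925015 [ 0.14828413 -0.21032052 -0.02088338]
t: 15.35
eef_pos: [0.5866, -0.1368, 0.0972]
orientation: [0.14, 0.99, 0.0, -0.0]
wrist_force: [1.4, 0.7, -0.6]
width: 0.715
finger_force: 113.5
1.5692350193422562 [ 0.15328327 -0.27176672  0.01300898]
```

Upward load is only 0.6 N after rising 4.8 mm, so the threads have let go and the jar stays down. Next, lifting straight up.

```bash
python3 -m jog '[[0.5,[0,0,-0.002],0],[0.5,[0,0,-0.003],0],[0.5,[0,0,-0.003],0],[0.5,[0,0,0],0]]'; python3 -m jog '[[0.5,[0,0,-0.004],0],[0.5,[0,0,-0.004],0],[0.5,[0,0,-0.004],0],[0.5,[0,0,-0.004],0],[0.5,[0,0,-0.002],0],[0.5,[0,0,0],0],[0.5,[0,0,0],0]]'; python3 - <<'E'
from h import *
a=snap("scene","s8")[0]; b=snap("top","t8")[0]; w=snap("wrist","w8")[0]
from cell import bot; s=bot.read_state(); print(np.round(s["eef_pos"],4),np.round(s["orientation"],4),s["dq"])
A=cv2.resize(a[170:290,110:300],(400,253),interpolation=cv2.INTER_CUBIC); B=cv2.resize(b[180:300,220:410],(400,253),interpolation=cv2.INTER_CUBIC); C=cv2.resize(w[50:350],(400,214))
D=cv2.resize(a,(400,214)); cv2.imwrite("pics/z8.png",np.vstack([np.hstack([A,B]),np.hstack([C,D])])[:,:,::-1])
E
```

```text
t: 15.85
eef_pos: [0.5863, -0.1375, 0.1056]
orientation: [0.14, 0.99, -0.0, -0.0]
wrist_force: [0.5, 0.1, -0.1]
width: 0.717
finger_force: 113.6
t: 16.73
eef_pos: [0.5865, -0.1369, 0.1231]
orientation: [0.139, 0.99, 0.0, -0.0]
wrist_force: [0.5, -0.5, -0.6]
width: 0.718
finger_force: 113.6
[ 0.5865 -0.1369  0.1231] [ 1.394e-01  9.902e-01 -0.000e+00 -2.000e-04] [-0.00070645 -0.00026959 -0.00090032 -0.00187369 -0.00066763 -0.00287178
 -0.00037709]
```

View pics/z8.png

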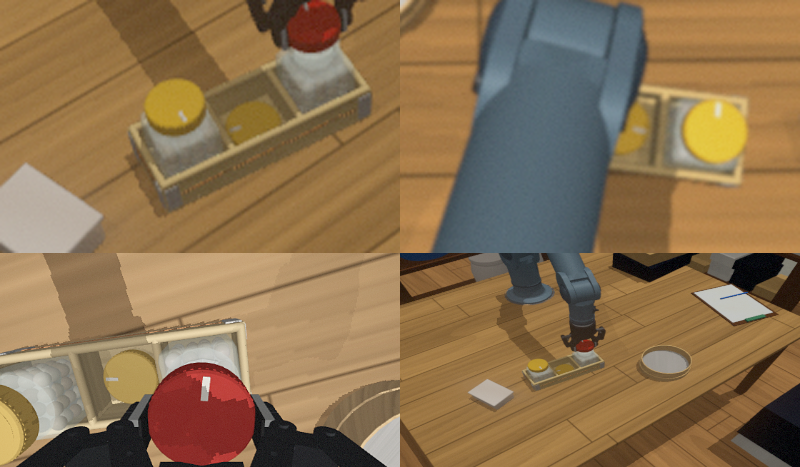

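The jar stands in its bay (scene crop, around (315,80)). The lid is held level about 17 mm above the mouth at (315,25). The yellow jar, spare lid, sieve and tub have not moved.

```bash
python3 -c "
from cell import bot; print(bot.hand_in())"
```

```text
the job is handed in; nothing more can be done
None
```

Done and handed in at about 17 s: the jar stands in the end compartment and its unscrewed lid is held level about 17 mm above the open mouth; hand-in gave no verdict, and the last pictures show the yellow jar, spare lid, sieve and tub where they were.

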